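# Clear the vise and swing the magnifier over the work

### The arm

A 6-joint arm with a two-finger parallel gripper is mounted at the origin on the work surface. World frame = base frame: x ahead of the robot, y to its left, z up, the work surface at z = 0. Lengths are in m, angles in rad, forces in N, time in s.
With the tool pointing down it reaches from about 0.25 to 0.775 m from the base axis. Payload 4 kg.
Tool frame: the origin (TCP) lies midway between the tips of the shut fingers; the grasp point (between the pads) lies 19 mm behind it (grip_point_offset is the distance from the TCP to the grasp point, in m); z points along the fingers, y is the line along which they close (so a half turn about z gives the same grasp; the last joint's range is limited). The gripper opens to 94 mm and grips with 3 to 60 N. Pads are 16 mm wide; open, the fingers measure 119 mm over their backs; the gripper's body (75 mm by 177 mm) begins 78 mm behind the grasp point.
Start: joints at [0.999, 0.087, 1.371, -0, 1.684, -0.103], TCP at [0.249, 0.491, 0.206] pointing down, gripper open.
Joint ranges: [-3.1, 3.1], [-0.76, 2.03], [0.27, 2.55], [-1.08, 4.22], [0.17, 2.65], [-2.57, 2.57]. Speed limits (rad/s): [2.79, 2.79, 3.14, 3.14, 3.14, 3.14].

### API

Orientations are given as [roll, pitch, yaw] about the fixed x, y, z axes, in that order (R = Rz(yaw) Ry(pitch) Rx(roll)).
In Python, from bench import * gives the robot as it stands.
- The arm moves only by the tool carry_out, never from a script. Its argument "commands" is a list of rows, each a list of 6 numbers: the shift along the tool's x, y, z in m, then the turn, a rotation vector about the tool's x, y, z in rad. In form: [[tx, ty, tz, rx, ry, rz], ...]. A call has exactly 5 rows; each row is the pose to reach, as a shift and turn from the pose commanded when the call began, along the tool's axes at that moment; what a row does not reach only later rows make up. A row lasts 1/10 s, in which the tool goes at most 50 mm and 8.59 degrees, less where a joint would pass 70% of its speed; a pose out of reach is approached as far as the arm can. A call with a gripper value outside its range is refused whole. "jaw" is the opening, from 0 (shut) to 1 (fully open), set as the call begins (left out, the last holds). The fingers move at their own pace and stop on an object; the grip force is fixed at half the most. Time passes only in rows, so rows that repeat a pose let the fingers close, or fill a call up. It gives the time, the measured TCP pose, the force, the opening and the grip force at its end, in the units of the state.
- get_obs(): the state, without advancing time (a new reading comes with each control period).
- snapshot(name): name is "scene" or "top"; returns a dict with "img" (400x640x3 uint8, red, green, blue), "range_z" (400x640 float32, m along the optical axis (not along the pixel's ray), 0 where there is no reading), "fx", "fy", "cx", "cy" (pixels), "distortion" ([k1, k2, p1, p2, k3] as OpenCV has them; the pictures are not rectified), "R" (3x3) and "t" (3): a world point X has camera coordinates R X + t. Camera axes: x right, y down, z forward; pixel columns grow to the right and rows downward; lengths in m; the calibration is good to about 2 mm. A picture is of the moment at which its call begins.
- close_job(): hands the job in; it is judged then, once.
The state is a dict: "time": time; "joint_positions": joint angles; "qvel": joint speeds; "joint_torque": joint torques, N m; "tool_pos": TCP position; "ee_rot": TCP orientation; "wrist_force": force on the tool from outside, world axes, zero at the start; "wrist_torque": the same for the moment, N m; "width": finger opening in m; "finger_force": force on a finger pad.
Only numpy, scipy, OpenCV 4.12 (cv2) and the standard library are available. Lean on these libraries where they do the work, as an engineer would, in place of code of your own. Each camera call takes 0.05 s, during which the arm holds its last target. There are 200 camera calls.

### The job

Get the goldsmith's bench ready for close work: take the file that leans across the vise and stand it in the empty steel tool cup, blade down, lowering it in rather than dropping it; then swing the stiff-jointed magnifier by its upright grip so that the lens is centred over the brass piece held in the vise, and let go of it there. Leave the cup and everything else on the bench standing where it is.

Things in the scene. Friction and masses are not known exactly. Their poses are not given: they have to be found in the camera images.
- file: square file, 190 mm long, 0.11 kg, at first leaning at 45 degrees across the vise, foot on the vise's base against a lip. Origin at the centre of the blade's free end (foot); z runs along the file to the handle. Steel blade 12 x 12 mm, z = 0 to 100 mm; wooden handle z = 100 to 190 mm, 22 mm in x, 24 mm in y (y is level while it leans), sticking up free over the jaws
- cup: loose plain steel tool cup, 0.7 kg, round, outside diameter 74 mm, inside 66 mm, 95 mm tall, floor 6 mm thick, empty; origin at the centre of its underside, z up
- vise: bench vise, fixed: base 165 x 75 mm and 30 mm high, steel jaws 70 mm wide with their top at z = 90 mm, spanning x = 8 to 68 mm from its origin. Origin on the table under the base; the file leans from its -x side (foot at x = -56 mm) up towards its +x
- work (a point): the work: top of the 24 x 8 mm brass plate held in the vise's jaws, 98 mm above the table, 38 mm along +x of the vise's origin
- toe (a point): front end, on the upper face, of the flat steel foot of the magnifier's fixed base: a bar 40 mm wide and 14 mm high that runs from here 140 mm along +x of this point to the axis of the upright post (24 mm thick), on which the first link turns freely either way on a stiff upright hinge (0.6 N m). Post axis to elbow axis 260 mm
- lens (a point): centre of the round magnifier lens, 175 mm above the table. The lens head is a disc 119 mm in diameter, 166 to 184 mm high, hung by a 16 mm rod 55 mm off its centre on the elbow side. x of this point points along the second link back to the elbow axis, 240 mm away, a stiff upright hinge (0.4 N m), bending one way only. Both links 22 mm wide, 223 to 244 mm above the table
- grip (a point): middle of the upright round grip on the lens head's rim, 72 mm from the lens centre on the side away from the elbow: 18 mm in diameter, from 180 to 245 mm above the table; this point is 215 mm above it. Pinch it from above and lead the lens about
- bottle: amber glass bottle with a white cap, 58 mm diameter, 190 mm tall, standing loose; origin at the centre of its underside. It stands higher than the underside of the lens
- canister: aluminium can, 58 mm diameter, 190 mm tall, standing loose; origin at the centre of its underside. It stands higher than the underside of the lens
- anvil: loose flat steel bench block, 70 x 70 x 25 mm; origin at the centre of its underside; leave alone
- hammer: loose 200 mm hammer lying flat, about 30 mm high; leave alone
- dish: loose brass dish, 90 mm across, 30 mm high; origin at the centre of its underside; leave alone
- mandrel: loose tapered steel ring mandrel with a dark wooden grip, lying along its x axis, 220 mm long, 23 mm thick; leave alone
- ringbox: loose dark wooden box, 60 x 60 x 40 mm; origin at the centre of its underside; leave alone
There are look-alikes about, which are no part of the job. Leave any orange look-alike of the file alone.

How it is judged:
By the outcome, as a careful person would: the job done as asked, in the order asked, and still so for the second after the job is handed in, with the robot touching nothing.
It also fails if it takes over 62 s, if anything falls off the work surface, if the arm or the gripper's body presses on something with over 40 N, if the wrist force passes 120 N, or if a joint passes its speed limit or range.

## Working session

There is one attempt and no reset: what is moved stays moved. The work goes in short steps, Python scripts to look and compute and a tool call to move; the robot and the scene stay as the last step left them, time stands still between calls to the robot, and variables do not carry over. Pictures are saved under pics/ and viewed, at most 10 in all, crops included, and the job is handed in when it is done.

Besides the shell and the picture viewer there is one more tool, called after ">>>" in YAML: its name, and indented under it one key for each argument. carry_out: Moves the arm, as the interface text tells. Its arguments: {"type":"object","properties":{"commands":{"type":"array","items":{"type":"array","items":{"type":"number"}}},"jaw":{"type":"number"}},"required":["commands"]}

```bash
mkdir -p pics; ls
cat > h.py <<'E'
from bench import *
import numpy as np, cv2, pickle
from scipy.spatial.transform import Rotation as Ro
def snap(n):
    s=snapshot(n); 
    for k in("R","t","distortion"): s[k]=np.array(s[k],float)
    s["K"]=np.array([[s["fx"],0,s["cx"]],[0,s["fy"],s["cy"]],[0,0,1]]); return s
def ray(s,uv):
    p=cv2.undistortPoints(np.array(uv,float).reshape(-1,1,2),s["K"],s["distortion"]).reshape(-1,2)
    d=np.c_[p,np.ones(len(p))]; return -s["R"].T@s["t"], d@s["R"]
def onz(s,uv,z):
    o,d=ray(s,uv); return o+d*((z-o[2])/d[:,2])[:,None]
def cloud(s):
    v,u=np.mgrid[:400,:640]; uv=np.c_[u.ravel(),v.ravel()]
    o,d=ray(s,uv); z=s["range_z"].ravel()[:,None]
    P=o+d*z; P[z[:,0]==0]=np.nan; return P.reshape(400,640,3)
E
python3 - <<'E'
from h import *
S={n:snap(n) for n in("scene","top")}
pickle.dump(S,open("s0.pkl","wb"))
for n,s in S.items():
    cv2.imwrite(f"pics/{n}0.png",cv2.resize(s["img"][:,:,::-1],(800,500),interpolation=cv2.INTER_CUBIC))
    print(n,-s["R"].T@s["t"],s["R"][2],s["fx"])
print(get_obs())
E
```

```text
pics
scene [ 1.66810229 -0.06535055  0.93812662] [-0.82774354  0.04604885 -0.55921386] 470.459397065335
top [ 0.36077514 -0.0173233   1.12848393] [ 0.1648149   0.0253041  -0.98599987] 364.520034086793
{'time': 0.1, 'joint_positions': array([ 9.98860801e-01,  8.79049868e-02,  1.37207566e+00, -4.18172281e-05,
        1.68359759e+00, -1.03077253e-01]), 'qvel': array([ 0.00132337,  0.0002077 , -0.00293633,  0.00160477,  0.00039474,
        0.00065758]), 'joint_torque': array([ 2.49119832e-03, -3.41254520e+01, -3.03300154e+01,  7.20453076e-02,
        3.04250023e-02, -8.59314378e-05]), 'tool_pos': array([0.24826907, 0.49023285, 0.20442209]), 'ee_rot': array([-3.13961333e+00, -1.62966083e-04,  2.67272955e+00]), 'wrist_force': array([-0.30605012,  0.00441356,  0.76467029]), 'wrist_torque': array([ 0.09701553, -0.01735855,  0.0197557 ]), 'finger_force': 0.0, 'width': 0.09438110842905531}
```

View pics/scene0.png

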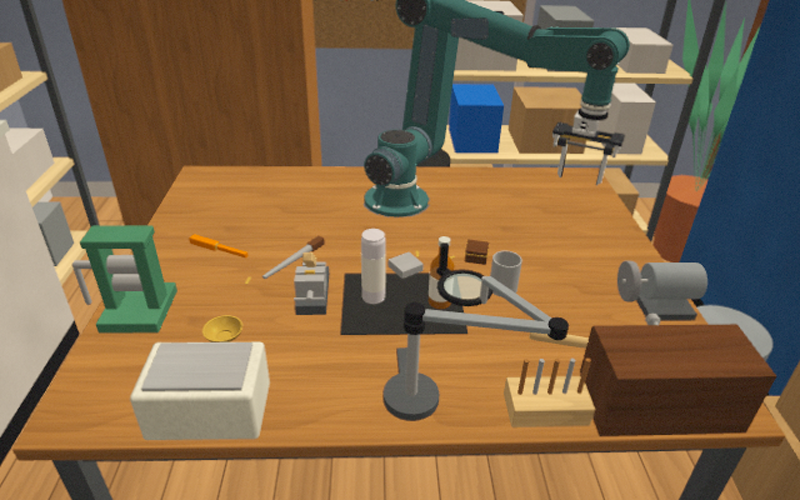

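View pics/top0.png

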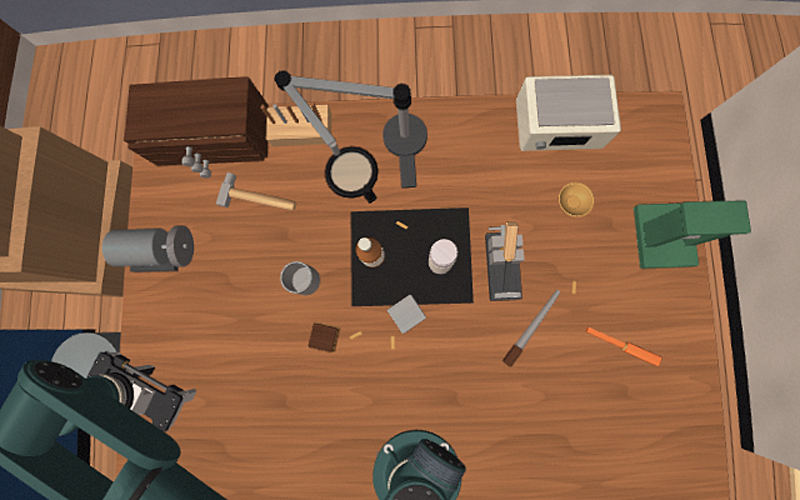

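The pictures show (800 px scale, top view): vise at (505,265) with the file's wooden handle over it at (510,240), cup at (300,278), bottle at (370,250), can at (443,255), lens at (351,172), grip at (370,196), post at (402,95) and toe at (408,186).
File candidates: wooden handle over the vise (510,240), orange file (625,345), grey rod with dark grip (530,330). The first leans across the vise as described. The orange one is the decoy, and the third is the mandrel.

Run:
```python
from h import *
S=pickle.load(open("s0.pkl","rb"))
t=S["top"];c=S["scene"]
a=cv2.resize(t["img"][165:250,375:435],None,fx=7,fy=7,interpolation=cv2.INTER_CUBIC)[:590,:400]
b=cv2.resize(c["img"][180:260,210:290],None,fx=5,fy=5,interpolation=cv2.INTER_CUBIC)
o=np.zeros((595,800,3),np.uint8);o[:a.shape[0],:a.shape[1]]=a;o[:400,400:800]=b
cv2.imwrite("pics/crop.png",o[:,:,::-1])
C=cloud(t);D=cloud(c)
def circ(lo,hi,box,name,cl=C):
    x0,x1,y0,y1=[int(i*.8) for i in box]
    P=cl[y0:y1,x0:x1].reshape(-1,3);P=P[(P[:,2]>lo)&(P[:,2]<hi)]
    (cx,cy),r=cv2.minEnclosingCircle(P[:,:2].astype(np.float32))
    print(name,len(P),"mean",P.mean(0).round(4),"min",P.min(0).round(3),"max",P.max(0).round(3),"circ",round(cx,4),round(cy,4),round(r,4))
circ(.088,.102,(270,330,250,305),"cup top")
circ(.15,.2,(345,390,225,275),"bottle")
circ(.15,.2,(420,465,230,280),"can")
circ(.16,.19,(320,385,140,210),"lens")
circ(.2,.26,(360,385,185,210),"grip")
circ(.22,.27,(390,415,80,110),"post")
circ(.22,.27,(272,293,68,92),"elbow")
circ(.008,.02,(395,420,150,190),"toe bar")
circ(.022,.036,(480,530,220,305),"vise base")
circ(.08,.095,(480,530,220,305),"vise jaws")
circ(.1,.25,(480,530,210,275),"file hdl")
circ(.1,.25,(290,330,235,280),"file hdl scene",D)
circ(.088,.102,(480,530,245,300),"cup scene",D)
circ(.16,.19,(430,495,265,312),"lens scene",D)
circ(.2,.26,(430,500,255,290),"grip scene",D)
```

```text
cup top 139 mean [0.4669 0.2618 0.0948] min [0.43  0.224 0.089] max [0.503 0.298 0.1  ] circ 0.4664 0.2613 0.0375
bottle 97 mean [0.521  0.0918 0.1877] min [0.509 0.08  0.155] max [0.535 0.106 0.195] circ 0.5221 0.0928 0.0134
can 396 mean [ 0.498  -0.0724  0.1881] min [ 0.472 -0.101  0.152] max [ 0.527 -0.046  0.194] circ 0.5004 -0.0733 0.0286
lens 1375 mean [0.6836 0.12   0.1804] min [0.614 0.062 0.169] max [0.743 0.178 0.19 ] circ 0.6764 0.1127 0.0703
grip 68 mean [0.6236 0.0785 0.2343] min [0.617 0.071 0.204] max [0.633 0.087 0.249] circ 0.6261 0.0794 0.0089
post 223 mean [0.8321 0.0065 0.2413] min [ 0.816 -0.014  0.222] max [0.858 0.028 0.249] circ 0.836 0.0083 0.0227
elbow 195 mean [0.8758 0.2564 0.2419] min [0.852 0.239 0.221] max [0.899 0.275 0.248] circ 0.8741 0.2558 0.0265
toe bar 336 mean [ 7.399e-01 -1.000e-04  1.490e-02] min [ 0.695 -0.032  0.008] max [0.79 0.03 0.02] circ 0.7447 -0.0039 0.0537
vise base 606 mean [ 0.4604 -0.2221  0.0306] min [ 0.403 -0.266  0.022] max [ 0.568 -0.188  0.036] circ 0.4852 -0.2281 0.0896
vise jaws 338 mean [ 0.5125 -0.2223  0.0902] min [ 0.46  -0.263  0.081] max [ 0.55  -0.191  0.095] circ 0.5105 -0.2264 0.0508
file hdl 310 mean [ 0.5248 -0.2221  0.1461] min [ 0.48  -0.236  0.1  ] max [ 0.566 -0.211  0.176] circ 0.5233 -0.2235 0.0431
file hdl scene 121 mean [ 0.5459 -0.2219  0.1469] min [ 0.503 -0.235  0.1  ] max [ 0.57  -0.211  0.176] circ 0.5367 -0.2169 0.0336
cup scene 143 mean [0.4716 0.2618 0.0936] min [0.429 0.224 0.088] max [0.508 0.3   0.1  ] circ 0.468 0.2623 0.0407
lens scene 969 mean [0.6904 0.1126 0.1806] min [0.626 0.061 0.17 ] max [0.75  0.176 0.19 ] circ 0.6816 0.1128 0.0727
grip scene 188 mean [0.7208 0.1396 0.2273] min [0.63 0.07 0.2 ] max [0.772 0.176 0.241] circ 0.7011 0.1214 0.0871
```

View pics/crop.png

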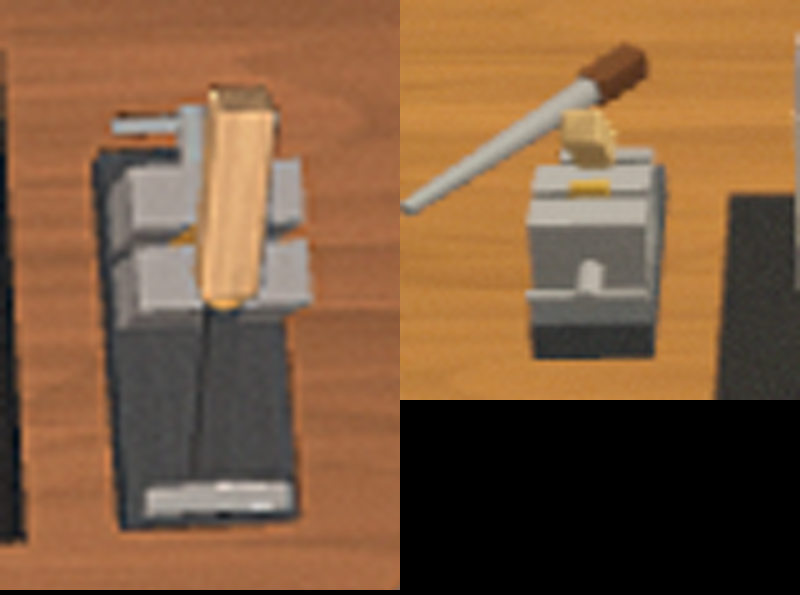

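The enlarged crop confirms it: light wooden handle across the vise jaws over the brass plate, blade foot at the lip, not orange. Next I measure the file axis.

```bash
cat >> h.py <<'E'
def Rt(yaw,tilt=0):
    # tool pointing down, tool y at angle (yaw) in deg; tilt deg: tool z tipped towards horizontal, away (dir = yaw+90)
    y=np.array([np.cos(np.radians(yaw)),np.sin(np.radians(yaw)),0]); d=np.array([-y[1],y[0],0])
    z=np.sin(np.radians(tilt))*d+np.array([0,0,-np.cos(np.radians(tilt))]); return np.c_[np.cross(y,z),y,z]
def go(pos,R,n=None):
    o=get_obs(); R0=Ro.from_euler("xyz",o["ee_rot"]).as_matrix(); p=np.array(o["tool_pos"])
    print("go",(R0.T@(np.array(pos)-p)).round(4),Ro.from_matrix(R0.T@R).as_rotvec().round(4), "deg",np.degrees(Ro.from_matrix(R0.T@R).magnitude()).round(1))
E
python3 - <<'E'
from h import *
S=pickle.load(open("s0.pkl","rb"));t=S["top"];C=cloud(t)
P=C[168:220,384:424].reshape(-1,3)
H=P[(P[:,2]>.115)&(P[:,2]<.185)&(P[:,0]<.56)]
for x in np.arange(.47,.575,.01):
    q=P[(abs(P[:,0]-x)<.005)&(P[:,2]>.11)]
    if len(q)>3: print(round(x,3),len(q),"y",np.percentile(q[:,1],[5,50,95]).round(4),"z",np.median(q[:,2]).round(4))
B=C[175:245,380:425].reshape(-1,3)
for lo,hi in((.022,.036),(.083,.097)):
    q=B[(B[:,2]>lo)&(B[:,2]<hi)];(c,s,a)=cv2.minAreaRect((q[:,:2]*1000).astype(np.float32));print(np.round(c),np.round(s),a)
go([.5,-.22,.25],Rt(-90))
E
```

```text
0.49 23 y [-0.2333 -0.2239 -0.2141] z 0.1168
0.5 36 y [-0.2327 -0.2212 -0.2125] z 0.1246
0.51 43 y [-0.2343 -0.2225 -0.2124] z 0.1348
0.52 39 y [-0.2326 -0.2215 -0.2121] z 0.1446
0.53 42 y [-0.2347 -0.2213 -0.2117] z 0.153
0.54 45 y [-0.2335 -0.2215 -0.2117] z 0.1633
0.55 43 y [-0.2338 -0.2214 -0.2114] z 0.172
0.56 23 y [-0.2328 -0.2207 -0.2121] z 0.1686
0.57 4 y [-0.2319 -0.2285 -0.2248] z 0.1625
[ 485. -227.] [165.  76.] 1.1662944555282593
[ 506. -227.] [87. 71.] 0.46655839681625366
go [-0.5455 -0.5199 -0.0446] [-8.0000e-04  2.6000e-03  2.6727e+00] deg 153.1
```

```bash
cat >> h.py <<'E'
from scipy.spatial.transform import Slerp
def plan(ways):
    """ways: list of (pos,R,ncalls); prints end pose of every call in tool axes at its start"""
    o=get_obs(); p=np.array(o["tool_pos"]); R=Ro.from_euler("xyz",o["ee_rot"])
    for P,Q,n in ways:
        Q=Ro.from_matrix(Q) if isinstance(Q,np.ndarray) else Q; rv=(R.inv()*Q).as_rotvec(); d=np.array(P)-p
        for i in range(n):
            r=R*Ro.from_rotvec(rv*i/n)
            print(np.r_[r.inv().apply(d/n),rv/n].round(3).tolist(), "mm/row %.0f deg/row %.1f"%(np.linalg.norm(d)/n*200,np.degrees(np.linalg.norm(rv))/n/5))
        p=np.array(P);R=Q
def st():
    o=get_obs(); print(round(o["time"],2),np.round(o["tool_pos"],4),np.round(o["ee_rot"],3),"w",round(o["width"],4),"ff",round(o["finger_force"],1),"F",np.round(o["wrist_force"],1),"q",np.round(o["joint_positions"],2))
E
python3 -c "
from h import *
plan([([.5,-.2225,.25],Rt(-89),4)])"
```

```text
[-0.137, -0.131, -0.011, -0.0, 0.001, 0.664] mm/row 38 deg/row 7.6
[-0.188, -0.019, -0.011, -0.0, 0.001, 0.664] mm/row 38 deg/row 7.6
[-0.16, 0.101, -0.011, -0.0, 0.001, 0.664] mm/row 38 deg/row 7.6
[-0.063, 0.178, -0.011, -0.0, 0.001, 0.664] mm/row 38 deg/row 7.6
```

>>> carry_out:
  commands:
    - [-0.027,-0.026,-0.003,0,0,0.133]
    - [-0.055,-0.052,-0.005,0,0,0.266]
    - [-0.082,-0.079,-0.007,0,0,0.398]
    - [-0.11,-0.105,-0.009,0,0,0.531]
    - [-0.137,-0.131,-0.011,0,0,0.664]

```text
time: 0.6
tool_pos: [0.3116, 0.3103, 0.216]
ee_rot: [-3.141, 0.0, 2.004]
wrist_force: [1.5, -0.2, 1.0]
width: 0.0938
finger_force: 0.0
```

>>> carry_out:
  commands:
    - [-0.038,-0.004,-0.003,0,0,0.133]
    - [-0.075,-0.008,-0.005,0,0,0.266]
    - [-0.113,-0.011,-0.007,0,0,0.398]
    - [-0.15,-0.015,-0.009,0,0,0.531]
    - [-0.188,-0.019,-0.011,0,0,0.664]

```text
time: 1.1
tool_pos: [0.374, 0.1322, 0.2272]
ee_rot: [-3.141, 0.0, 1.34]
wrist_force: [0.3, 0.4, -0.3]
width: 0.0937
finger_force: 0.0
```

>>> carry_out:
  commands:
    - [-0.032,0.02,-0.003,0,0,0.133]
    - [-0.064,0.04,-0.005,0,0,0.266]
    - [-0.096,0.061,-0.007,0,0,0.398]
    - [-0.128,0.081,-0.009,0,0,0.531]
    - [-0.16,0.101,-0.011,0,0,0.664]

```text
time: 1.6
tool_pos: [0.4366, -0.0465, 0.2381]
ee_rot: [-3.141, 0.0, 0.675]
wrist_force: [0.8, 0.5, 0.2]
width: 0.0939
finger_force: 0.0
```

>>> carry_out:
  commands:
    - [-0.013,0.036,-0.003,0,0,0.133]
    - [-0.025,0.071,-0.005,0,0,0.266]
    - [-0.038,0.107,-0.007,0,0,0.398]
    - [-0.05,0.142,-0.009,0,0,0.531]
    - [-0.063,0.178,-0.011,0,0,0.664]

```text
time: 2.1
tool_pos: [0.4998, -0.2243, 0.2489]
ee_rot: [-3.141, 0.001, 0.011]
wrist_force: [-0.8, 1.3, 0.9]
width: 0.0942
finger_force: 0.0
```

```bash
python3 -c "
from h import *
st();plan([([.533,-.2225,.20],Rt(-89),1),([.533,-.2225,.123],Rt(-89),1)])"
```

```text
2.1 [ 0.4998 -0.2243  0.2489] [-3.141e+00  1.000e-03  1.100e-02] w 0.0942 ff 0.0 F [-0.8  1.3  0.9] q [-0.53  0.08  1.29  0.    1.77  1.03]
[0.033, -0.001, 0.049, -0.001, 0.001, -0.006] mm/row 12 deg/row 0.1
[0.0, 0.0, 0.077, 0.0, 0.0, 0.0] mm/row 15 deg/row 0.0
```

>>> carry_out:
  commands:
    - [0.011,0,0.016,0,0,0]
    - [0.022,0,0.032,0,0,0]
    - [0.033,-0.001,0.049,0,0,0]
    - [0.033,-0.001,0.066,0,0,0]
    - [0.033,-0.001,0.082,0,0,0]

```text
time: 2.6
tool_pos: [0.5325, -0.219, 0.1646]
ee_rot: [-3.139, 0.003, 0.02]
wrist_force: [-0.7, 0.1, -0.1]
width: 0.0944
finger_force: 0.0
```

>>> carry_out:
  commands:
    - [0,0,0.012,0,0,0]
    - [0,0,0.024,0,0,0]
    - [0,0,0.035,0,0,0]
    - [0,0,0.044,0,0,0]
    - [0,0,0.044,0,0,0]

```text
time: 3.1
tool_pos: [0.5319, -0.2209, 0.1218]
ee_rot: [-3.14, 0.002, 0.017]
wrist_force: [-0.2, -0.9, 0.4]
width: 0.0939
finger_force: 0.0
```

>>> carry_out:
  commands:
    - [0,0,0,0,0,0]
    - [0,0,0,0,0,0]
    - [0,0,0,0,0,0]
    - [0,0,0,0,0,0]
    - [0,0,0,0,0,0]
  jaw: 0

```text
time: 3.6
tool_pos: [0.5329, -0.2215, 0.1238]
ee_rot: [3.141, -0.001, 0.017]
wrist_force: [0.3, 0.2, 0.4]
width: 0.0573
finger_force: 0.0
```

>>> carry_out:
  commands:
    - [0,0,0,0,0,0]
    - [0,0,0,0,0,0]
    - [0,0,0,0,0,0]
    - [0,0,0,0,0,0]
    - [0,0,0,0,0,0]

```text
time: 4.1
tool_pos: [0.5327, -0.2212, 0.1234]
ee_rot: [-3.141, -0.0, 0.017]
wrist_force: [-0.5, 0.3, 0.2]
width: 0.0237
finger_force: 30.0
```

```bash
python3 -c "
from h import *
st()
plan([([.53,-.2225,.18],Rt(-89),1),([.50,-.2225,.28],Rt(-89),1),([.45,-.18,.36],Rt(-112,45),2),([.38,.0,.36],Rt(-90,45),2)])"
```

```text
4.1 [ 0.5327 -0.2212  0.1234] [-3.141 -0.     0.017] w 0.0237 ff 30.0 F [-0.5  0.3  0.2] q [-0.49  0.18  1.43  0.    1.53  1.06]
[-0.003, 0.001, -0.057, -0.0, -0.0, -0.001] mm/row 11 deg/row 0.0
[-0.03, -0.001, -0.1, 0.0, 0.0, 0.0] mm/row 21 deg/row 0.0
[-0.025, -0.022, -0.04, -0.079, 0.387, 0.19] mm/row 10 deg/row 5.0
[-0.011, -0.015, -0.048, -0.079, 0.387, 0.19] mm/row 10 deg/row 5.0
[-0.047, -0.07, -0.047, 0.136, -0.0, -0.136] mm/row 19 deg/row 2.2
[-0.036, -0.082, -0.036, 0.136, -0.0, -0.136] mm/row 19 deg/row 2.2
```

>>> carry_out:
  commands:
    - [0,0,-0.006,0,0,0]
    - [0,0,-0.015,0,0,0]
    - [0,0,-0.028,0,0,0]
    - [0,0,-0.043,0,0,0]
    - [0,0,-0.06,0,0,0]

```text
time: 4.6
tool_pos: [0.5327, -0.2215, 0.1852]
ee_rot: [3.141, -0.0, 0.017]
wrist_force: [0.2, 0.4, -0.3]
width: 0.0238
finger_force: 30.0
```

>>> carry_out:
  commands:
    - [0,0,-0.02,0,0,0]
    - [-0.006,0,-0.04,0,0,0]
    - [-0.012,0,-0.06,0,0,0]
    - [-0.02,0,-0.08,0,0,0]
    - [-0.03,0,-0.1,0,0,0]

```text
time: 5.1
tool_pos: [0.5025, -0.2219, 0.2859]
ee_rot: [3.141, -0.002, 0.017]
wrist_force: [-0.2, 0.5, -1.0]
width: 0.0237
finger_force: 30.0
```

```bash
python3 -c "
from h import *
st()
s=snap('scene');t=snap('top');pickle.dump({'scene':s,'top':t},open('s1.pkl','wb'))
cv2.imwrite('pics/s1.png',cv2.resize(s['img'][90:270,180:460,::-1],(800,514)))
plan([([.43,-.18,.36],Rt(-114,45),2),([.40,.0,.36],Rt(-90,45),2),([.43,.24,.34],Rt(-61,45),2)])"
```

```text
5.1 [ 0.5025 -0.2219  0.2859] [ 3.141e+00 -2.000e-03  1.700e-02] w 0.0237 ff 30.0 F [-0.2  0.5 -1. ] q [-0.52  0.08  1.22 -0.    1.84  1.03]
[-0.036, -0.022, -0.036, -0.084, 0.382, 0.207] mm/row 11 deg/row 5.1
[-0.023, -0.012, -0.049, -0.084, 0.382, 0.207] mm/row 11 deg/row 5.1
[-0.036, -0.076, -0.036, 0.148, 0.0, -0.148] mm/row 18 deg/row 2.4
[-0.024, -0.085, -0.024, 0.148, 0.0, -0.148] mm/row 18 deg/row 2.4
[0.004, -0.12, 0.018, 0.179, 0.0, -0.179] mm/row 24 deg/row 2.9
[0.024, -0.112, 0.039, 0.179, 0.0, -0.179] mm/row 24 deg/row 2.9
```

View pics/s1.png

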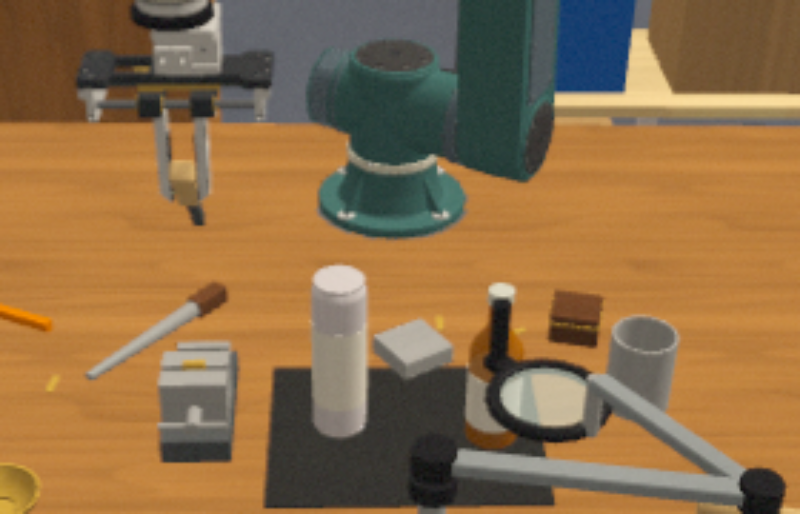

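The file is held (handle at (183,185) between the fingers, blade below), and the brass plate is now clear at (193,364) in the crop. Now I tilt the file upright and carry it round.

>>> carry_out:
  commands:
    - [-0.007,-0.004,-0.007,-0.017,0.076,0.041]
    - [-0.014,-0.009,-0.014,-0.034,0.153,0.083]
    - [-0.022,-0.013,-0.022,-0.05,0.229,0.124]
    - [-0.029,-0.018,-0.029,-0.067,0.306,0.166]
    - [-0.036,-0.022,-0.036,-0.084,0.382,0.207]

```text
time: 5.7
tool_pos: [0.466, -0.2002, 0.3196]
ee_rot: [3.096, -0.391, -0.186]
wrist_force: [-0.5, 0.2, -0.4]
width: 0.024
finger_force: 30.0
```

>>> carry_out:
  commands:
    - [-0.005,-0.002,-0.01,-0.017,0.076,0.041]
    - [-0.009,-0.005,-0.02,-0.034,0.153,0.083]
    - [-0.014,-0.007,-0.029,-0.05,0.229,0.124]
    - [-0.018,-0.01,-0.039,-0.067,0.306,0.166]
    - [-0.023,-0.012,-0.049,-0.084,0.382,0.207]

```text
time: 6.2
tool_pos: [0.4295, -0.1789, 0.3554]
ee_rot: [-3.138, -0.778, -0.423]
wrist_force: [-0.2, -0.1, -0.7]
width: 0.024
finger_force: 30.0
```

```bash
python3 -c "
from h import *
st()
plan([([.40,.0,.36],Rt(-90,45),2),([.43,.24,.34],Rt(-61,45),2)])"
```

```text
6.2 [ 0.4295 -0.1789  0.3554] [-3.138 -0.778 -0.423] w 0.024 ff 30.0 F [-0.2 -0.1 -0.7] q [-0.63 -0.69  1.85  0.16  1.22  1.37]
[-0.034, -0.076, -0.037, 0.147, 0.003, -0.15] mm/row 18 deg/row 2.4
[-0.022, -0.084, -0.025, 0.147, 0.003, -0.15] mm/row 18 deg/row 2.4
[0.004, -0.12, 0.018, 0.179, 0.0, -0.179] mm/row 24 deg/row 2.9
[0.024, -0.112, 0.039, 0.179, 0.0, -0.179] mm/row 24 deg/row 2.9
```

```bash
python3 -c "
from h import *
plan([([.465,.0,.358],Rt(-94,45),2),([.455,.24,.35],Rt(-64,45),2)])"
```

```text
[-0.014, -0.089, -0.015, 0.123, 0.003, -0.125] mm/row 18 deg/row 2.0
[-0.002, -0.091, -0.004, 0.123, 0.003, -0.125] mm/row 18 deg/row 2.0
[-0.012, -0.119, -0.007, 0.185, 0.0, -0.185] mm/row 24 deg/row 3.0
[0.01, -0.119, 0.016, 0.185, 0.0, -0.185] mm/row 24 deg/row 3.0
```

>>> carry_out:
  commands:
    - [-0.003,-0.018,-0.003,0.025,0,-0.025]
    - [-0.006,-0.036,-0.006,0.049,0,-0.05]
    - [-0.008,-0.053,-0.009,0.074,0.002,-0.075]
    - [-0.011,-0.071,-0.012,0.098,0.002,-0.1]
    - [-0.014,-0.089,-0.015,0.123,0.003,-0.125]

```text
time: 6.7
tool_pos: [0.4472, -0.0887, 0.3559]
ee_rot: [-3.14, -0.778, -0.244]
wrist_force: [-0.4, 0.4, -1.6]
width: 0.0241
finger_force: 30.0
```

>>> carry_out:
  commands:
    - [0,-0.018,-0.001,0.025,0,-0.025]
    - [-0.001,-0.036,-0.002,0.049,0,-0.05]
    - [-0.001,-0.055,-0.002,0.074,0.002,-0.075]
    - [-0.002,-0.073,-0.003,0.098,0.002,-0.1]
    - [-0.002,-0.091,-0.004,0.123,0.003,-0.125]

```text
time: 7.2
tool_pos: [0.465, 0.0007, 0.3572]
ee_rot: [-3.141, -0.781, -0.067]
wrist_force: [0.8, 0.2, -1.4]
width: 0.0236
finger_force: 30.0
```

>>> carry_out:
  commands:
    - [-0.002,-0.024,-0.001,0.037,0,-0.037]
    - [-0.005,-0.048,-0.003,0.074,0,-0.074]
    - [-0.007,-0.071,-0.004,0.111,0,-0.111]
    - [-0.01,-0.095,-0.006,0.148,0,-0.148]
    - [-0.012,-0.119,-0.007,0.185,0,-0.185]

```text
time: 7.7
tool_pos: [0.4595, 0.1204, 0.3539]
ee_rot: [-3.14, -0.782, 0.194]
wrist_force: [0.8, -0.4, -1.7]
width: 0.0238
finger_force: 30.0
```

>>> carry_out:
  commands:
    - [0.002,-0.024,0.003,0.037,0,-0.037]
    - [0.004,-0.048,0.006,0.074,0,-0.074]
    - [0.006,-0.071,0.01,0.111,0,-0.111]
    - [0.008,-0.095,0.013,0.148,0,-0.148]
    - [0.01,-0.119,0.016,0.185,0,-0.185]

```text
time: 8.2
tool_pos: [0.4546, 0.2407, 0.3496]
ee_rot: [-3.139, -0.782, 0.456]
wrist_force: [0.4, -0.3, -0.9]
width: 0.024
finger_force: 30.0
```

```bash
python3 -c "
from h import *
st()
s=snap('scene');t=snap('top');pickle.dump({'scene':s,'top':t},open('s2.pkl','wb'))
a=cv2.resize(s['img'][60:260,330:490,::-1],(480,600));b=cv2.resize(t['img'][130:330,180:286,::-1],(318,600))
cv2.imwrite('pics/s2.png',np.hstack([a,b]))
"
```

```text
8.2 [0.4546 0.2407 0.3496] [-3.139 -0.782  0.456] w 0.024 ff 30.0 F [ 0.4 -0.3 -0.9] q [ 0.3  -0.57  1.81  0.12  1.13  1.41]
```

View pics/s2.png

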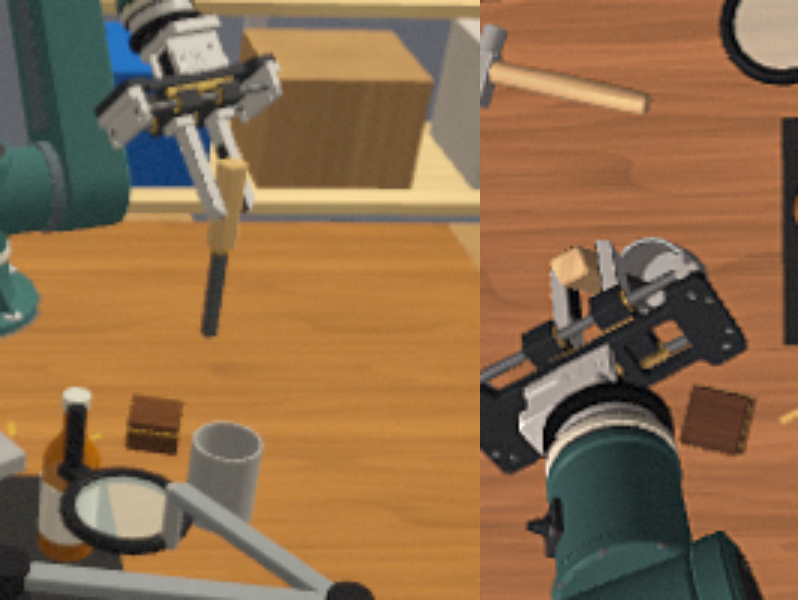

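The file is held upright: handle top at (232,165), blade end at (210,335). The cup mouth is empty at (226,445). Next I measure the file's axis.

Run:
```python
from h import *
S=pickle.load(open("s2.pkl","rb"));s=S["scene"];D=cloud(s)
P=D[110:175,392:416].reshape(-1,3);P=P[(abs(P[:,0]-.455)<.06)&(abs(P[:,1]-.245)<.05)]
for z in np.arange(.2,.42,.015):
    q=P[abs(P[:,2]-z)<.0075]
    if len(q)>4: print(z.round(3),len(q),np.median(q,0).round(4),q[:,1].min().round(3),q[:,1].max().round(3))
print(P[:,2].min(),P[:,2].max())
# blade pixels by darkness: axis rays at the file's plane
for uv in ([400,171],[402,150],[404.5,138],[407,116]):
    o,d=ray(s,[uv]);k=(.455-o[0])/d[0,0];print(uv,(o+d[0]*k).round(4))
C=cloud(S["top"]);Q=C[200:250,205:235].reshape(-1,3);Q=Q[(Q[:,2]>.34)&(Q[:,2]<.42)];print(np.median(Q,0))
```

```text
0.215 17 [0.4475 0.2311 0.2179] 0.226 0.239
0.23 24 [0.4463 0.2305 0.2298] 0.224 0.241
0.245 23 [0.4472 0.2316 0.2457] 0.225 0.24
0.26 22 [0.4467 0.2314 0.2581] 0.225 0.241
0.275 30 [0.4467 0.2315 0.2743] 0.225 0.241
0.29 24 [0.447  0.2314 0.2909] 0.225 0.242
0.305 23 [0.4497 0.2327 0.3039] 0.225 0.241
0.32 47 [0.4514 0.2306 0.3204] 0.219 0.247
0.335 45 [0.4521 0.2308 0.3357] 0.219 0.248
0.35 50 [0.454  0.2347 0.3512] 0.21 0.253
0.365 101 [0.4543 0.2295 0.3656] 0.205 0.26
0.38 100 [0.448  0.2211 0.3796] 0.197 0.256
0.395 132 [0.4408 0.2274 0.3952] 0.195 0.247
0.41 10 [0.4306 0.205  0.4031] 0.197 0.243
0.21147950010200067 0.40497285951341466
[400, 171] [0.455  0.2335 0.2188]
[402, 150] [0.455  0.2311 0.2903]
[404.5, 138] [0.455  0.2337 0.3295]
[407, 116] [0.455  0.2325 0.3982]
[0.43621809 0.23048372 0.39252954]
```

```bash
python3 -c "
from h import *
o=get_obs();R=Ro.from_euler('xyz',o['ee_rot'])
x,y=.4806,.2697
plan([([x,y,.32],R,1),([x,y,.22],R,1),([x,y,.165],R,1),([x,y,.155],R,1)])"
```

```text
[0.005, -0.014, 0.046, 0.0, 0.0, 0.0] mm/row 10 deg/row 0.0
[-0.07, 0.0, 0.071, 0.0, 0.0, 0.0] mm/row 20 deg/row 0.0
[-0.039, 0.0, 0.039, 0.0, 0.0, 0.0] mm/row 11 deg/row 0.0
[-0.007, 0.0, 0.007, 0.0, 0.0, 0.0] mm/row 2 deg/row 0.0
```

>>> carry_out:
  commands:
    - [0.001,-0.003,0.009,0,0,0]
    - [0.002,-0.006,0.018,0,0,0]
    - [0.003,-0.009,0.028,0,0,0]
    - [0.004,-0.012,0.037,0,0,0]
    - [0.005,-0.014,0.046,0,0,0]

```text
time: 8.8
tool_pos: [0.4818, 0.2684, 0.3204]
ee_rot: [-3.139, -0.782, 0.453]
wrist_force: [-0.0, 0.1, -0.7]
width: 0.0238
finger_force: 30.0
```

>>> carry_out:
  commands:
    - [-0.014,0,0.014,0,0,0]
    - [-0.028,0,0.028,0,0,0]
    - [-0.042,0,0.042,0,0,0]
    - [-0.056,0,0.056,0,0,0]
    - [-0.07,0,0.07,0,0,0]

```text
time: 9.3
tool_pos: [0.4812, 0.2682, 0.2212]
ee_rot: [-3.139, -0.783, 0.453]
wrist_force: [0.4, 0.1, -1.1]
width: 0.024
finger_force: 30.0
```

>>> carry_out:
  commands:
    - [-0.01,0,0.01,0,0,0]
    - [-0.02,0,0.02,0,0,0]
    - [-0.028,0,0.028,0,0,0]
    - [-0.035,0,0.035,0,0,0]
    - [-0.039,0,0.039,0,0,0]

```text
time: 9.8
tool_pos: [0.4807, 0.2681, 0.166]
ee_rot: [-3.139, -0.782, 0.453]
wrist_force: [-0.0, 0.1, -0.7]
width: 0.0236
finger_force: 30.0
```

Run:
```python
from h import *
st();s=snap("scene");D=cloud(s)
P=D.reshape(-1,3);P=P[(abs(P[:,0]-.467)<.05)&(abs(P[:,1]-.262)<.05)]
for z in np.arange(.08,.24,.015):
    q=P[abs(P[:,2]-z)<.0075]
    if len(q)>4: print(z.round(3),len(q),np.median(q,0).round(4),q[:,1].min().round(3),q[:,1].max().round(3))
```

```text
9.8 [0.4807 0.2681 0.166 ] [-3.139 -0.782  0.453] w 0.0236 ff 30.0 F [-0.   0.1 -0.7] q [ 0.36 -0.44  2.1   0.1   0.7   1.43]
0.08 161 [0.482  0.2575 0.0801] 0.225 0.296
0.095 151 [0.4758 0.2587 0.0936] 0.226 0.299
0.11 21 [0.4714 0.2584 0.1096] 0.253 0.269
0.125 20 [0.4757 0.2599 0.125 ] 0.251 0.275
0.14 39 [0.4786 0.2572 0.1392] 0.246 0.273
0.155 34 [0.4788 0.2591 0.1545] 0.247 0.275
0.17 50 [0.4805 0.2621 0.1721] 0.237 0.284
0.185 92 [0.4779 0.253  0.1854] 0.23 0.285
0.2 91 [0.4722 0.2475 0.2011] 0.224 0.282
0.215 136 [0.4571 0.2559 0.2154] 0.216 0.273
0.23 73 [0.4333 0.2313 0.2292] 0.213 0.268
```

>>> carry_out:
  commands:
    - [-0.003,0,0.003,0,0,0]
    - [-0.006,0,0.006,0,0,0]
    - [-0.008,0,0.008,0,0,0]
    - [-0.009,0,0.009,0,0,0]
    - [-0.01,0,0.01,0,0,0]

```text
time: 10.35
tool_pos: [0.481, 0.2683, 0.1534]
ee_rot: [-3.139, -0.784, 0.453]
wrist_force: [0.2, 0.3, -1.8]
width: 0.0238
finger_force: 30.0
```

>>> carry_out:
  commands:
    - [-0.0005,0,0.0005,0,0,0]
    - [-0.001,0,0.001,0,0,0]
    - [-0.0015,0,0.0015,0,0,0]
    - [-0.0015,0,0.0015,0,0,0]
    - [-0.0015,0,0.0015,0,0,0]

```text
time: 10.85
tool_pos: [0.481, 0.2682, 0.1512]
ee_rot: [-3.139, -0.783, 0.453]
wrist_force: [0.5, -0.3, -0.8]
width: 0.0236
finger_force: 30.0
```

>>> carry_out:
  commands:
    - [-0.0005,0,0.0005,0,0,0]
    - [-0.001,0,0.001,0,0,0]
    - [-0.0015,0,0.0015,0,0,0]
    - [-0.0015,0,0.0015,0,0,0]
    - [-0.0015,0,0.0015,0,0,0]

```text
time: 11.35
tool_pos: [0.4809, 0.2682, 0.1489]
ee_rot: [-3.139, -0.783, 0.453]
wrist_force: [0.7, -0.2, -0.8]
width: 0.0236
finger_force: 30.0
```

>>> carry_out:
  commands:
    - [-0.0004,0,0.0004,0,0,0]
    - [-0.0008,0,0.0008,0,0,0]
    - [-0.001,0,0.001,0,0,0]
    - [-0.001,0,0.001,0,0,0]
    - [-0.001,0,0.001,0,0,0]

```text
time: 11.85
tool_pos: [0.4809, 0.2682, 0.1475]
ee_rot: [-3.139, -0.783, 0.453]
wrist_force: [-0.2, -0.2, 0.0]
width: 0.0234
finger_force: 30.0
```

>>> carry_out:
  commands:
    - [-0.0004,0,0.0004,0,0,0]
    - [-0.0008,0,0.0008,0,0,0]
    - [-0.001,0,0.001,0,0,0]
    - [-0.001,0,0.001,0,0,0]
    - [-0.001,0,0.001,0,0,0]

```text
time: 12.35
tool_pos: [0.4809, 0.2682, 0.1461]
ee_rot: [-3.139, -0.783, 0.453]
wrist_force: [-0.1, 0.0, -0.5]
width: 0.0234
finger_force: 30.0
```

```bash
python3 -c "
from h import *
for i in range(5): st()"
```

```text
12.35 [0.4809 0.2682 0.1461] [-3.139 -0.783  0.453] w 0.0234 ff 30.0 F [-0.1  0.  -0.5] q [ 0.36 -0.42  2.13  0.11  0.66  1.42]
12.35 [0.4809 0.2682 0.1461] [-3.139 -0.783  0.453] w 0.0234 ff 30.0 F [-0.1  0.  -0.5] q [ 0.36 -0.42  2.13  0.11  0.66  1.42]
12.35 [0.4809 0.2682 0.1461] [-3.139 -0.783  0.453] w 0.0234 ff 30.0 F [-0.1  0.  -0.5] q [ 0.36 -0.42  2.13  0.11  0.66  1.42]
12.35 [0.4809 0.2682 0.1461] [-3.139 -0.783  0.453] w 0.0234 ff 30.0 F [-0.1  0.  -0.5] q [ 0.36 -0.42  2.13  0.11  0.66  1.42]
12.35 [0.4809 0.2682 0.1461] [-3.139 -0.783  0.453] w 0.0234 ff 30.0 F [-0.1  0.  -0.5] q [ 0.36 -0.42  2.13  0.11  0.66  1.42]
```

>>> carry_out:
  commands:
    - [-0.0004,0,0.0004,0,0,0]
    - [-0.0008,0,0.0008,0,0,0]
    - [-0.001,0,0.001,0,0,0]
    - [-0.001,0,0.001,0,0,0]
    - [-0.001,0,0.001,0,0,0]

```text
time: 12.85
tool_pos: [0.4812, 0.2683, 0.1454]
ee_rot: [-3.139, -0.784, 0.453]
wrist_force: [-1.6, -1.1, 1.9]
width: 0.0241
finger_force: 30.0
```

>>> carry_out:
  commands:
    - [-0.0004,0,0.0004,0,0,0]
    - [-0.0008,0,0.0008,0,0,0]
    - [-0.001,0,0.001,0,0,0]
    - [-0.001,0,0.001,0,0,0]
    - [-0.001,0,0.001,0,0,0]

```text
time: 13.35
tool_pos: [0.4819, 0.2686, 0.1454]
ee_rot: [-3.14, -0.787, 0.454]
wrist_force: [-2.2, -0.6, 5.9]
width: 0.0237
finger_force: 30.0
```

>>> carry_out:
  commands:
    - [0.001,0,-0.001,0,0,0]
    - [0.001,0,-0.001,0,0,0]
    - [0.001,0,-0.001,0,0,0]
    - [0.001,0,-0.001,0,0,0]
    - [0.001,0,-0.001,0,0,0]

```text
time: 13.85
tool_pos: [0.4813, 0.2683, 0.1453]
ee_rot: [-3.139, -0.785, 0.453]
wrist_force: [-0.2, 0.0, 3.1]
width: 0.0238
finger_force: 30.0
```

>>> carry_out:
  commands:
    - [0,0,0,0,0,0]
    - [0,0,0,0,0,0]
    - [0,0,0,0,0,0]
    - [0,0,0,0,0,0]
    - [0,0,0,0,0,0]
  jaw: 1

```text
time: 14.35
tool_pos: [0.4807, 0.2682, 0.1443]
ee_rot: [-3.139, -0.783, 0.453]
wrist_force: [1.0, -0.1, 0.4]
width: 0.0602
finger_force: 0.0
```

>>> carry_out:
  commands:
    - [0,0,0,0,0,0]
    - [0,0,0,0,0,0]
    - [0,0,0,0,0,0]
    - [0,0,0,0,0,0]
    - [0,0,0,0,0,0]

```text
time: 14.85
tool_pos: [0.4809, 0.2682, 0.1447]
ee_rot: [-3.139, -0.783, 0.453]
wrist_force: [0.5, -0.8, -0.1]
width: 0.094
finger_force: 0.0
```

Run:
```python
from h import *
st();s=snap("scene");D=cloud(s)
P=D.reshape(-1,3);P=P[(abs(P[:,0]-.467)<.05)&(abs(P[:,1]-.262)<.05)]
for z in np.arange(.11,.22,.015):
    q=P[abs(P[:,2]-z)<.0075]
    if len(q)>4: print(z.round(3),len(q),np.median(q,0).round(4),q[:,1].min().round(3),q[:,1].max().round(3))
a=cv2.resize(s['img'][120:270,350:470,::-1],(480,600));cv2.imwrite('pics/s3.png',a)
```

```text
14.85 [0.4809 0.2682 0.1447] [-3.139 -0.783  0.453] w 0.094 ff 0.0 F [ 0.5 -0.8 -0.1] q [ 0.36 -0.42  2.13  0.11  0.65  1.42]
0.11 24 [0.4758 0.258  0.1118] 0.247 0.273
0.125 37 [0.4781 0.2579 0.1247] 0.246 0.273
0.14 48 [0.4782 0.2569 0.1413] 0.213 0.308
0.155 78 [0.4771 0.2588 0.1562] 0.212 0.312
0.17 94 [0.473  0.2688 0.1699] 0.213 0.312
0.185 85 [0.468  0.2738 0.1845] 0.214 0.309
0.2 59 [0.4645 0.2658 0.1958] 0.247 0.304
```

View pics/s3.png

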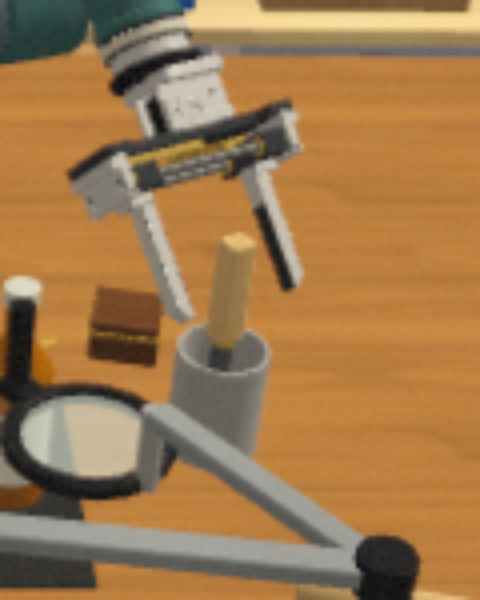

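The file stands upright in the cup (handle at (230,290)), free of both fingers. I back out along the tool and refine the magnifier and work positions.

>>> carry_out:
  commands:
    - [0,0,-0.01,0,0,0]
    - [0,0,-0.025,0,0,0]
    - [0,0,-0.045,0,0,0]
    - [0,0,-0.07,0,0,0]
    - [0,0,-0.095,0,0,0]

```text
time: 15.4
tool_pos: [0.4197, 0.2382, 0.2129]
ee_rot: [-3.139, -0.783, 0.453]
wrist_force: [0.8, 0.5, 1.1]
width: 0.0943
finger_force: 0.0
```

Run:
```python
from h import *
st();t=snap("top");s=snap("scene");pickle.dump({'scene':s,'top':t},open('s4.pkl','wb'))
C=cloud(t);D=cloud(s)
for n,c in(("top",C),("scene",D)):
    P=c.reshape(-1,3)
    g=P[(P[:,2]>.21)&(P[:,2]<.255)&(abs(P[:,0]-.625)<.025)&(abs(P[:,1]-.079)<.025)]
    print(n,"grip",len(g),g.mean(0).round(4),g.min(0).round(4),g.max(0).round(4))
    g=g[g[:,2]>.24];print("  top",len(g),g.mean(0).round(4) if len(g) else '')
    l=P[(P[:,2]>.172)&(P[:,2]<.19)&(np.hypot(P[:,0]-.683,P[:,1]-.12)<.068)]
    print("  lens",len(l),l[:,:2].min(0).round(4),l[:,:2].max(0).round(4))
# brass in both views: saturated yellow
for n,q,box in(("top",t,(165,250,380,430)),("scene",s,(195,235,232,268))):
    h=cv2.cvtColor(q["img"],cv2.COLOR_RGB2HSV);r0,r1,c0,c1=box
    m=cv2.inRange(h,(17,120,120),(35,255,255))[r0:r1,c0:c1];k,lab,stt,cen=cv2.connectedComponentsWithStats(m)
    for i in range(1,k):
        if stt[i,4]>5: uv=cen[i]+[c0,r0];print(n,stt[i],uv,onz(q,[uv],.098).round(4))
    P=cloud(q).reshape(-1,3)
    B=P[(P[:,2]>.083)&(P[:,2]<.096)&(abs(P[:,0]-.51)<.06)&(abs(P[:,1]+.227)<.05)]
    (c,sz,a)=cv2.minAreaRect((B[:,:2]*1000).astype(np.float32));print("jaws",n,np.round(c,1),np.round(sz,1),a,(B.min(0)*1000).round(),(B.max(0)*1000).round())
    W=P[(P[:,2]>.0955)&(P[:,2]<.104)&(abs(P[:,0]-.51)<.06)&(abs(P[:,1]+.227)<.05)];print("plate",len(W),W.mean(0).round(4) if len(W) else '')
```

```text
15.4 [0.4197 0.2382 0.2129] [-3.139 -0.783  0.453] w 0.0943 ff 0.0 F [0.8 0.5 1.1] q [ 0.34 -0.67  2.13  0.11  0.91  1.42]
top grip 63 [0.6245 0.0788 0.2382] [0.6179 0.0707 0.2111] [0.6354 0.0875 0.2503]
  top 40 [0.6265 0.0793 0.2456]
  lens 1351 [0.6241 0.0618] [0.7438 0.178 ]
scene grip 90 [0.6332 0.0783 0.2328] [0.6203 0.0695 0.2102] [0.6404 0.087  0.2493]
  top 32 [0.6307 0.0783 0.2453]
  lens 958 [0.6244 0.0613] [0.7484 0.1753]
top [21 32 10  3 16] [405.8125 198.1875] [[ 0.5177 -0.2249  0.098 ]]
jaws top [ 519.1 -226.8] [60.5 71.4] 0.895058274269104 [ 489. -263.   83.] [ 549. -191.   96.]
plate 26 [ 0.5185 -0.2262  0.0988]
scene [12 21  8  3 23] [247.65217391 217.04347826] [[ 0.5222 -0.2255  0.098 ]]
jaws scene [ 521.6 -227.1] [71.2 68.3] 88.49609375 [ 487. -262.   83.] [ 556. -192.   96.]
plate 28 [ 0.5227 -0.2251  0.0985]
```

Run:
```python
from h import *
plan([([.43,.20,.32],Rt(-62,0),2),([.629,.079,.32],Rt(-54),2),([.629,.079,.203],Rt(-54),2)])
S=pickle.load(open('s4.pkl','rb'))
P=cloud(S["top"]).reshape(-1,3)
for n,c in(("post",(.836,.008)),("elbow",(.874,.256))):
    q=P[(np.hypot(P[:,0]-c[0],P[:,1]-c[1])<.03)&(P[:,2]>.2455)];print(n,len(q),q.mean(0).round(4),((q.min(0)+q.max(0))/2).round(4))
b=P[(P[:,2]>.01)&(P[:,2]<.018)&(P[:,0]>.65)&(P[:,0]<.75)&(abs(P[:,1])<.05)];print("toe",b.min(0),b.mean(0),b.max(0))
```

```text
[0.033, 0.019, -0.039, 0.006, -0.396, -0.016] mm/row 11 deg/row 4.5
[0.015, 0.019, -0.049, 0.006, -0.396, -0.016] mm/row 11 deg/row 4.5
[0.059, 0.1, 0.0, 0.0, 0.0, -0.07] mm/row 23 deg/row 0.8
[0.052, 0.104, 0.0, 0.0, 0.0, -0.07] mm/row 23 deg/row 0.8
[0.0, 0.0, 0.059, 0.0, 0.0, 0.0] mm/row 12 deg/row 0.0
[0.0, 0.0, 0.059, 0.0, 0.0, 0.0] mm/row 12 deg/row 0.0
post 54 [0.8361 0.0039 0.2466] [0.8358 0.0049 0.247 ]
elbow 59 [0.8795 0.2597 0.2466] [0.8799 0.2591 0.2472]
toe [ 0.69537273 -0.02007672  0.01008765] [ 7.23035757e-01 -6.88407009e-04  1.47715281e-02] [0.74962601 0.01877608 0.01798089]
```

>>> carry_out:
  commands:
    - [0.007,0.004,-0.008,0,-0.079,-0.003]
    - [0.013,0.008,-0.016,0,-0.158,-0.006]
    - [0.02,0.011,-0.023,0,-0.238,-0.01]
    - [0.026,0.015,-0.031,0,-0.317,-0.013]
    - [0.033,0.019,-0.039,0.006,-0.396,-0.016]

```text
time: 16.0
tool_pos: [0.4255, 0.2197, 0.2627]
ee_rot: [3.14, -0.384, 0.473]
wrist_force: [0.3, -0.5, -0.1]
width: 0.0937
finger_force: 0.0
```

>>> carry_out:
  commands:
    - [0.003,0.004,-0.01,0,-0.079,-0.003]
    - [0.006,0.008,-0.02,0,-0.158,-0.006]
    - [0.009,0.011,-0.029,0,-0.238,-0.01]
    - [0.012,0.015,-0.039,0,-0.317,-0.013]
    - [0.015,0.019,-0.049,0.006,-0.396,-0.016]

```text
time: 16.5
tool_pos: [0.4304, 0.2009, 0.3136]
ee_rot: [-3.14, 0.012, 0.489]
wrist_force: [-0.3, -0.1, 0.2]
width: 0.0935
finger_force: 0.0
```

>>> carry_out:
  commands:
    - [0.012,0.02,0,0,0,-0.014]
    - [0.024,0.04,0,0,0,-0.028]
    - [0.036,0.06,0,0,0,-0.042]
    - [0.047,0.08,0,0,0,-0.056]
    - [0.059,0.1,0,0,0,-0.07]

```text
time: 17.0
tool_pos: [0.5301, 0.1397, 0.312]
ee_rot: [-3.14, 0.01, 0.559]
wrist_force: [-0.0, 0.2, -0.2]
width: 0.0943
finger_force: 0.0
```

>>> carry_out:
  commands:
    - [0.01,0.021,0,0,0,-0.014]
    - [0.021,0.042,0,0,0,-0.028]
    - [0.031,0.063,0,0,0,-0.042]
    - [0.042,0.084,0,0,0,-0.056]
    - [0.052,0.104,0,0,0,-0.07]

```text
time: 17.5
tool_pos: [0.6294, 0.0789, 0.311]
ee_rot: [-3.139, 0.01, 0.629]
wrist_force: [0.5, 0.5, 0.1]
width: 0.0939
finger_force: 0.0
```

Run:
```python
from h import *
st()
plan([([.6275,.078,.203],Rt(-54),2)])
```

```text
17.5 [0.6294 0.0789 0.311 ] [-3.139  0.01   0.629] w 0.0939 ff 0.0 F [0.5 0.5 0.1] q [ 0.04  0.3   0.92 -0.    1.94  0.98]
[-0.001, -0.0, 0.054, -0.001, 0.005, 0.0] mm/row 11 deg/row 0.1
[-0.001, -0.0, 0.054, -0.001, 0.005, 0.0] mm/row 11 deg/row 0.1
```

>>> carry_out:
  commands:
    - [0,0,0.011,0,0.002,0]
    - [0,0,0.022,0,0.003,0]
    - [-0.001,0,0.032,0,0.006,0]
    - [-0.001,0,0.043,0,0.008,0]
    - [-0.001,0,0.054,0,0.01,0]

```text
time: 18.0
tool_pos: [0.6261, 0.0793, 0.258]
ee_rot: [-3.14, -0.002, 0.629]
wrist_force: [0.6, 1.3, -0.9]
width: 0.0941
finger_force: 0.0
```

>>> carry_out:
  commands:
    - [0,0,0.015,0,0,0]
    - [0,0,0.03,0,0,0]
    - [0,0,0.042,0,0,0]
    - [-0.001,0,0.052,0,0,0]
    - [-0.001,0,0.053,0,0,0]

```text
time: 18.5
tool_pos: [0.6251, 0.0782, 0.2036]
ee_rot: [-3.138, 0.001, 0.628]
wrist_force: [0.2, 0.3, -0.3]
width: 0.0942
finger_force: 0.0
```

>>> carry_out:
  commands:
    - [0,0,0,0,0,0]
    - [0,0,0,0,0,0]
    - [0,0,0,0,0,0]
    - [0,0,0,0,0,0]
    - [0,0,0,0,0,0]
  jaw: 0

```text
time: 19.0
tool_pos: [0.6263, 0.0782, 0.2063]
ee_rot: [-3.14, -0.002, 0.628]
wrist_force: [-0.6, -0.0, -0.7]
width: 0.0569
finger_force: 0.0
```

>>> carry_out:
  commands:
    - [0,0,0,0,0,0]
    - [0,0,0,0,0,0]
    - [0,0,0,0,0,0]
    - [0,0,0,0,0,0]
    - [0,0,0,0,0,0]

```text
time: 19.5
tool_pos: [0.6259, 0.0783, 0.2058]
ee_rot: [-3.139, -0.001, 0.628]
wrist_force: [0.4, 0.1, -0.3]
width: 0.0177
finger_force: 27.5
```

```bash
cat > mag.py <<'E'
from h import *
P=np.array([.836,.004])
def sol(L):
    L=np.array(L);v=L-P;d=np.hypot(*v);a=np.arccos((.26**2+d*d-.24**2)/(2*.26*d));th=np.arctan2(v[1],v[0])-a
    E=P+.26*np.array([np.cos(th),np.sin(th)]);u=(L-E)/np.hypot(*(L-E));return E,L+.072*u,np.degrees(np.arctan2(u[1],u[0]))%360,np.degrees(th)
E
python3 - <<'E'
from mag import *
st(); st0=get_obs()
e0,g0,a0,_=sol([.686,.119]);print(g0,a0)
ways=[]
for L,n in (([.655,.06],1),([.645,0],1),([.64,-.07],1),([.62,-.14],1),([.57,-.195],1),([.5195,-.2265],1)):
    E,G,a,th=sol(L);print(L,E.round(3),G.round(3),round(a),round(th)," bottle",np.hypot(*(np.array(L)-[.522,.092])).round(3),np.hypot(*(G-[.522,.092])).round(3)," can",np.hypot(*(np.array(L)-[.5,-.073])).round(3),np.hypot(*(G-[.5,-.073])).round(3))
    ways.append(([*(G),st0["tool_pos"][2]],Rt(-54+a-a0),n))
plan(ways)
E
```

```text
19.5 [0.6259 0.0783 0.2058] [-3.139e+00 -1.000e-03  6.280e-01] w 0.0177 ff 27.5 F [ 0.4  0.1 -0.3] q [0.03 0.27 1.16 0.   1.71 0.98]
[0.62778898 0.07662693] 216.05168920755267
[0.655, 0.06] [0.788 0.26 ] [0.615 0.   ] 236 101  bottle 0.137 0.131  can 0.204 0.136
[0.645, 0] [0.71  0.231] [ 0.626 -0.069] 254 -241  bottle 0.154 0.192  can 0.162 0.126
[0.64, -0.07] [0.636 0.17 ] [ 0.641 -0.142] 271 -220  bottle 0.2 0.263  can 0.14 0.157
[0.62, -0.14] [0.594 0.099] [ 0.628 -0.212] 276 -201  bottle 0.252 0.321  can 0.137 0.189
[0.57, -0.195] [0.579 0.045] [ 0.567 -0.267] 268 -189  bottle 0.291 0.362  can 0.141 0.205
[0.5195, -0.2265] [0.576 0.007] [ 0.503 -0.296] 256 -181  bottle 0.319 0.389  can 0.155 0.223
[-0.055, 0.057, -0.0, -0.002, -0.002, -0.353] mm/row 16 deg/row 4.0
[-0.052, 0.047, 0.0, 0.0, 0.0, -0.317] mm/row 14 deg/row 3.6
[-0.066, 0.035, 0.0, 0.0, 0.0, -0.289] mm/row 15 deg/row 3.3
[-0.069, -0.015, 0.0, 0.0, 0.0, -0.092] mm/row 14 deg/row 1.1
[-0.048, -0.066, 0.0, 0.0, 0.0, 0.148] mm/row 16 deg/row 1.7
[-0.032, -0.063, 0.0, 0.0, 0.0, 0.199] mm/row 14 deg/row 2.3
```

>>> carry_out:
  commands:
    - [-0.008,0.008,0,0,0,-0.05]
    - [-0.019,0.019,0,0,0,-0.12]
    - [-0.031,0.032,0,0,0,-0.2]
    - [-0.043,0.045,0,0,0,-0.275]
    - [-0.055,0.057,0,0,0,-0.353]

```text
time: 20.0
tool_pos: [0.6165, 0.0008, 0.2058]
ee_rot: [3.141, -0.006, 0.986]
wrist_force: [4.1, 4.6, -0.2]
width: 0.0176
finger_force: 30.0
```

>>> carry_out:
  commands:
    - [-0.01,0.009,0,0,0,-0.063]
    - [-0.021,0.019,0,0,0,-0.127]
    - [-0.031,0.028,0,0,0,-0.19]
    - [-0.042,0.038,0,0,0,-0.254]
    - [-0.052,0.047,0,0,0,-0.317]

```text
time: 20.5
tool_pos: [0.6264, -0.0682, 0.2057]
ee_rot: [3.14, -0.006, 1.303]
wrist_force: [3.3, 5.1, 1.2]
width: 0.0173
finger_force: 30.0
```

```bash
cat > m2.py <<'E'
from mag import *
import sys
st(); st0=get_obs();e0,g0,a0,_=sol([.686,.119])
plan([([*sol(L)[1],st0["tool_pos"][2]],Rt(-54+sol(L)[2]-a0),1) for L in eval(sys.argv[1])])
E
python3 m2.py "[[.64,-.07],[.62,-.14],[.57,-.195],[.5195,-.2265]]"
```

```text
20.5 [ 0.6264 -0.0682  0.2057] [ 3.14  -0.006  1.303] w 0.0173 ff 30.0 F [3.3 5.1 1.2] q [-0.2   0.27  1.16  0.01  1.71  0.07]
[-0.067, 0.034, -0.0, 0.002, -0.006, -0.285] mm/row 15 deg/row 3.3
[-0.069, -0.015, 0.0, 0.0, 0.0, -0.092] mm/row 14 deg/row 1.1
[-0.048, -0.066, 0.0, 0.0, 0.0, 0.148] mm/row 16 deg/row 1.7
[-0.032, -0.063, 0.0, 0.0, 0.0, 0.199] mm/row 14 deg/row 2.3
```

>>> carry_out:
  commands:
    - [-0.013,0.007,0,0,0,-0.057]
    - [-0.027,0.014,0,0,0,-0.114]
    - [-0.04,0.02,0,0,0,-0.171]
    - [-0.054,0.027,0,0,0,-0.228]
    - [-0.067,0.034,0,0,0,-0.285]

```text
time: 21.0
tool_pos: [0.6407, -0.1415, 0.2057]
ee_rot: [3.14, -0.006, 1.588]
wrist_force: [2.4, 4.1, 1.6]
width: 0.0176
finger_force: 30.0
```

>>> carry_out:
  commands:
    - [-0.014,-0.003,0,0,0,-0.018]
    - [-0.028,-0.006,0,0,0,-0.037]
    - [-0.041,-0.009,0,0,0,-0.055]
    - [-0.055,-0.012,0,0,0,-0.074]
    - [-0.069,-0.015,0,0,0,-0.092]

```text
time: 21.5
tool_pos: [0.6264, -0.2107, 0.2057]
ee_rot: [3.139, -0.005, 1.678]
wrist_force: [1.4, 4.6, 1.1]
width: 0.018
finger_force: 30.0
```

```bash
cat > lens.py <<'E'
from mag import *
def lens(sv=None):
    out=[]
    S={n:snap(n) for n in("top","scene")}
    if sv: pickle.dump(S,open(sv,"wb"))
    o=get_obs();g=np.array(o["tool_pos"][:2])
    for n,s in S.items():
        Q=cloud(s).reshape(-1,3)
        l=Q[(Q[:,2]>.17)&(Q[:,2]<.192)&(np.hypot(*(Q[:,:2]-g).T)<.16)&(np.hypot(Q[:,0]-.5,Q[:,1]+.073)>.036)]
        l=l[np.abs(l-np.median(l,0)).max(1)<.075]
        # fit circle r=.0595 to the hull
        from scipy.optimize import least_squares
        h=cv2.convexHull(l[:,:2].astype(np.float32)).reshape(-1,2)
        f=least_squares(lambda c:np.hypot(*(h-c).T)-.0595,np.median(l[:,:2],0),loss="soft_l1",f_scale=.003)
        print(n,len(l),"fit",f.x.round(4),"ext",((l.min(0)+l.max(0))/2).round(4),(l.max(0)-l.min(0)).round(3))
    return S
if __name__=="__main__": st();lens("s5.pkl")
E
python3 lens.py; python3 m2.py "[[.57,-.195],[.5195,-.2265]]"
```

```text
21.5 [ 0.6264 -0.2107  0.2057] [ 3.139 -0.005  1.678] w 0.018 ff 30.0 F [1.4 4.6 1.1] q [-0.41  0.34  1.07  0.01  1.73 -0.52]
top 1037 fit [ 0.6181 -0.1386] ext [ 0.6181 -0.1388  0.1815] [0.117 0.125 0.019]
scene 989 fit [ 0.6218 -0.1407] ext [ 0.6226 -0.1491  0.1807] [0.116 0.14  0.021]
21.6 [ 0.6257 -0.2137  0.2057] [ 3.141e+00 -1.000e-03  1.674e+00] w 0.0175 ff 30.0 F [-0.2 -0.8  1.7] q [-0.42  0.34  1.07  0.    1.73 -0.52]
[-0.047, -0.064, -0.0, 0.001, -0.001, 0.142] mm/row 16 deg/row 1.6
[-0.032, -0.063, 0.0, 0.0, 0.0, 0.199] mm/row 14 deg/row 2.3
```

>>> carry_out:
  commands:
    - [-0.009,-0.013,0,0,0,0.028]
    - [-0.019,-0.026,0,0,0,0.057]
    - [-0.028,-0.038,0,0,0,0.085]
    - [-0.038,-0.051,0,0,0,0.114]
    - [-0.047,-0.064,0,0,0,0.142]

```text
time: 22.1
tool_pos: [0.5667, -0.2656, 0.2056]
ee_rot: [3.14, -0.003, 1.532]
wrist_force: [3.1, 4.8, 3.7]
width: 0.0174
finger_force: 30.0
```

>>> carry_out:
  commands:
    - [-0.008,-0.016,0,0,0,0.05]
    - [-0.016,-0.032,0,0,0,0.1]
    - [-0.023,-0.046,0,0,0,0.145]
    - [-0.028,-0.057,0,0,0,0.18]
    - [-0.032,-0.063,0,0,0,0.199]

```text
time: 22.6
tool_pos: [0.5021, -0.2958, 0.2055]
ee_rot: [3.141, -0.003, 1.332]
wrist_force: [3.6, 4.2, 5.1]
width: 0.0174
finger_force: 30.0
```

```bash
python3 lens.py; python3 m2.py "[[.5195,-.2265]]"
```

```text
22.6 [ 0.5021 -0.2958  0.2055] [ 3.141e+00 -3.000e-03  1.332e+00] w 0.0174 ff 30.0 F [3.6 4.2 5.1] q [-0.63  0.16  1.29  0.    1.69 -0.39]
top 1534 fit [ 0.519  -0.2248] ext [ 0.5194 -0.2266  0.1829] [0.119 0.127 0.017]
scene 829 fit [ 0.5229 -0.2276] ext [ 0.5227 -0.2355  0.181 ] [0.119 0.139 0.022]
22.7 [ 0.5017 -0.2968  0.2055] [-3.141 -0.     1.332] w 0.0173 ff 30.0 F [-1.9 -0.   7.3] q [-0.63  0.16  1.29 -0.    1.69 -0.39]
[0.001, 0.001, -0.0, -0.001, -0.0, -0.0] mm/row 0 deg/row 0.0
```

>>> carry_out:
  commands:
    - [0,0,0,0,0,0]
    - [0,0,0,0,0,0]
    - [0,0,0,0,0,0]
    - [0,0,0,0,0,0]
    - [0,0,0,0,0,0]
  jaw: 1

```text
time: 23.2
tool_pos: [0.5028, -0.2955, 0.2043]
ee_rot: [-3.14, -0.002, 1.334]
wrist_force: [0.0, -0.6, 0.2]
width: 0.0543
finger_force: 0.0
```

>>> carry_out:
  commands:
    - [0,0,0,0,0,0]
    - [0,0,0,0,0,0]
    - [0,0,0,0,0,0]
    - [0,0,0,0,0,0]
    - [0,0,0,0,0,0]

```text
time: 23.7
tool_pos: [0.5029, -0.2955, 0.2049]
ee_rot: [-3.141, -0.002, 1.334]
wrist_force: [0.1, 0.8, -0.5]
width: 0.0923
finger_force: 0.0
```

>>> carry_out:
  commands:
    - [0,0,-0.02,0,0,0]
    - [0,0,-0.04,0,0,0]
    - [0,0,-0.065,0,0,0]
    - [0,0,-0.09,0,0,0]
    - [0,0,-0.12,0,0,0]

```text
time: 24.2
tool_pos: [0.5025, -0.2955, 0.3251]
ee_rot: [-3.14, -0.003, 1.334]
wrist_force: [0.7, 0.1, 0.2]
width: 0.094
finger_force: 0.0
```

```bash
python3 -c "
from h import *
plan([([.40,-.40,.33],Rt(-14-54+40),1)])"
```

```text
[-0.126, -0.075, -0.005, -0.002, -0.003, 0.252] mm/row 29 deg/row 2.9
```

>>> carry_out:
  commands:
    - [-0.025,-0.015,0,0,0,0]
    - [-0.05,-0.03,0,0,0,0]
    - [-0.075,-0.045,0,0,0,0]
    - [-0.1,-0.06,0,0,0,0]
    - [-0.126,-0.075,0,0,0,0]

```text
time: 24.7
tool_pos: [0.3996, -0.4013, 0.3248]
ee_rot: [-3.141, -0.002, 1.335]
wrist_force: [0.5, 0.0, 0.6]
width: 0.0943
finger_force: 0.0
```

Run:
```python
from lens import *
st()
import os
g=get_obs
import lens as m
# aim lens search at the work
m.get_obs=lambda:{"tool_pos":[.52,-.2265,0]}
S=m.lens()
a=cv2.resize(S["top"]["img"][50:290,200:470,::-1],(400,356));b=cv2.resize(S["scene"]["img"][100:340,180:450,::-1],(400,356))
cv2.imwrite("pics/end.png",np.hstack([a,b]))
```

```text
24.7 [ 0.3996 -0.4013  0.3248] [-3.141e+00 -2.000e-03  1.335e+00] w 0.0943 ff 0.0 F [0.5 0.  0.6] q [-0.89  0.13  1.08  0.    1.92 -0.65]
top 1552 fit [ 0.5184 -0.2267] ext [ 0.5178 -0.2334  0.1816] [0.116 0.138 0.018]
scene 823 fit [ 0.5238 -0.2281] ext [ 0.5253 -0.2353  0.1811] [0.12  0.139 0.022]
```

View pics/end.png

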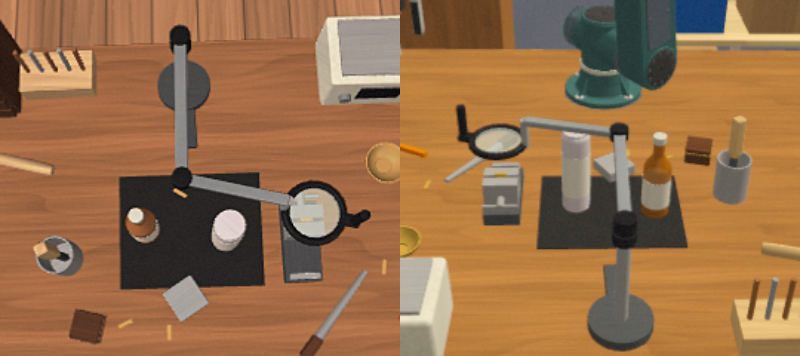

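The final picture shows the lens over the vise at (315,212), measured within about 2 mm of the work. The file stands in the cup at (55,255), with the bottle and can upright and the arm clear. I'm handing in.

```bash
python3 -c "
from bench import *
print(close_job())"
```

```text
the job is handed in; nothing more can be done
None
```

The file stands blade down in the steel cup, lowered until it touched the floor; the lens measured within about 3 mm of centre over the brass piece and was let go there; I left the rest of the bench alone, and the job was handed in at about 25 s.

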